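# Build up the work holder on the bonder's red-ringed stage

## Robot

A 6-joint arm with a two-finger parallel gripper is mounted at the origin on the work surface. World frame = base frame: x ahead of the robot, y to its left, z up, the work surface at z = 0. Lengths are in mm, angles in rad, forces in N, time in s.
With the tool pointing down it reaches from about 350 to 975 mm from the base axis. Payload 7.1 kg.
Tool frame: the origin (TCP) lies midway between the tips of the shut fingers; the grasp point (between the pads) lies 19 mm behind it (ctrl.tcp_to_grasp is the distance from the TCP to the grasp point, in mm); z points along the fingers, y is the line along which they close (so a half turn about z gives the same grasp; the last joint's range is limited). The gripper opens to 88 mm and grips with 3 to 60 N. Pads are 20 mm wide; open, the fingers measure 115 mm over their backs; the gripper's body (75 mm by 178 mm) begins 61 mm behind the grasp point.
Start: joints at [1.248, 0.423, 1.63, -0, 1.089, -0.019], TCP at [186.936, 596.372, 222.675] pointing down, gripper open.
Joint ranges: [-3, 3], [-0.9, 2.11], [0.09, 2.58], [-1.31, 4.45], [0.11, 2.69], [-2.54, 2.54]. Speed limits (rad/s): [2.39, 2.39, 3.01, 3.14, 3.14, 3.14].

## Interface

Orientations are given as a rotation vector (axis times angle).
In Python, from workcell import get_obs, cams, ticket, boxes_of, ctrl gives the robot as it stands.
- The arm moves only by the shell command python3 -m creep 'ROWS' [OPENING]. ROWS is JSON, one flat list of numbers, 4 for each row, row after row: the shift along the world's x, y, z in m, then the turn about the world's z in rad. In form: [tx, ty, tz, spin, tx, ty, tz, spin, ...]. A call has 1 to 10 rows; each row is the pose to reach, as a shift and turn from the pose commanded when the call began; what a row does not reach only later rows make up. A row lasts 1/12 s, in which the tool goes at most 41.7 mm and 7.16 degrees, less where a joint would pass 70% of its speed; a pose out of reach is approached as far as the arm can. A call with a gripper value outside its range is refused whole. OPENING is the opening, from 0 (shut) to 1 (fully open), set as the call begins (- or left out, the last holds). The fingers move at their own pace and stop on an object; the grip force is fixed at half the most. Time passes only in rows, so rows that repeat a pose let the fingers close. It gives the time, the measured TCP pose, the force, the opening and the grip force at its end, in the units of the state.
- get_obs(): the state, without advancing time (a new reading comes with each control period).
- cams.get_image(name): name is "side" or "top"; returns (picture, depth): 400x640x3 uint8, red, green, blue; 400x640 float32, mm along the optical axis (not along the pixel's ray), 0 where there is no reading.
- cams.get_calibration(name): a dict with "mtx" (3x3 intrinsics, pixels), "R" (3x3) and "t" (3): a world point X has camera coordinates R X + t. Camera axes: x right, y down, z forward; pixel columns grow to the right and rows downward; lengths in mm; the calibration is good to about 2 mm. A picture is of the moment at which its call begins. get_calibration takes no time and is no camera call.
- ticket.close_job(): hands the job in; it is judged then, once.
Trained networks look in the newest picture that a camera, given by its name, has taken for a name from the list of things; names that differ only in an ending like _2 or _b are one class to them, and where a whole thing is asked for, a point or a joint stands for the part that bears it (a point fixed in the world has none). Each returns a list of dicts, best first, with "score" (0 to 1); they miss things now and then, are a little off and sometimes report something else, mostly with a low value. They report only what shows in the picture. A call takes as long as a camera call. They do not tell look-alikes from the thing itself.
- boxes_of(camera, target): "centre" ([column, row] in pixels, amid what is visible of it).
The state is a dict: "t": time; "qpos": joint angles; "qvel": joint speeds; "joint_torque": joint torques, N m; "ee_pos": TCP position; "orientation": TCP orientation; "ft_force": force on the tool from outside, world axes, zero at the start; "moment": the same for the moment, N m; "width": finger opening in mm; "grasp_force": force on a finger pad.
Only numpy, scipy, OpenCV 4.12 (cv2) and the standard library are available. Lean on these libraries where they do the work, as an engineer would, in place of code of your own. Each camera call takes 0.05 s, during which the arm holds its last target. There are 200 camera calls.

## Task

Build the wire bonder's work holder on the stage with the red ring, from the bottom up: the white ceramic insulator centred in the ring, the brass chuck centred on it, the green chip carrier in the middle of the brass chuck, and last the blue dust cover down over the carrier, so that it stands level on the chuck. Set each part down gently, without dropping it, one after another in that order. Leave the steel chuck, the black wire spool and the wash bottle where they are.

Things in the scene. Friction and masses are not known exactly. Their poses are not given: they have to be found in the camera images.
- red_stage_top (a point): centre of the top face of the target stage: a fixed dark steel block, 110 x 110 mm and 20 mm high on the work surface, with a flat top that carries a painted red ring (66 mm inner, 84 mm outer diameter, flush) around this point. z up.
- blue_stage_top (a point): centre of the top face of the spare stage, the same fixed block with a blue ring; not used, stays empty.
- insulator_mid (a point): centre (half-way up) of the white ceramic insulator, a loose solid disc, 60 mm in diameter and 26 mm high, about 0.22 kg, standing flat. z is its axis, up.
- brass_chuck_mid (a point): centre (half-way up) of the brass chuck, a loose solid yellow-metal disc, 56 mm in diameter and 24 mm high, about 0.42 kg, with small dark vacuum holes painted on the flat top. z is its axis, up.
- carrier_mid (a point): centre (half-way up) of the chip carrier, a loose green square block, 24 x 24 mm and 20 mm high, about 35 g, with a gold square (12 mm) and a black chip on top. x and y are square to its sides, z up.
- cover_mid (a point): centre (half-way up the outside) of the blue dust cover, a loose round plastic cap standing mouth down: 50 mm outer diameter, 40 mm high, 3 mm wall, 4 mm flat roof with a small white dot, so the inside is 44 mm wide and 36 mm deep; about 60 g. It fits over the chip carrier with about 5 mm to spare at the corners. z up. Grip it by its side wall, in the upper half.
- steel_chuck_mid (a point): centre (half-way up) of the steel chuck, a grey-metal disc of the same size as the brass one (56 mm diameter, 24 mm high); not wanted, leave it alone.
- spool_mid (a point): centre (half-way up) of the black wire spool with a white hub, 42 mm in diameter and 26 mm high, standing loose between the stages; leave it alone.
- wash_bottle_mid (a point): centre (half-way up) of the white wash bottle with a red cap, 50 mm in diameter and 130 mm high, standing loose at the left beyond the parts; leave it alone.
Things that resemble listed ones, but are neither listed nor needed, are in the scene too. Leave any pink look-alike of the part that bears brass_chuck_mid alone. Of the things shaped like the part that bears cover_mid, the blue one is meant.

How it is judged (in metres and radians):
On the way, in this order (a step that is already met when the one before it is completed fails the run):
1. the ceramic insulator stands in the red ring, released (horizontal distance between insulator_mid and red_stage_top below 0.012 m and z of insulator_mid in the frame of red_stage_top between 0.009 and 0.017 m and angle between insulator_mid's own z axis and vertical below 0.08 rad and contact force between insulator and the fingers below 0.3 N), for 0.2 s.
2. the brass chuck stands on the insulator, released (horizontal distance between insulator_mid and red_stage_top below 0.012 m and z of insulator_mid in the frame of red_stage_top between 0.009 and 0.017 m and angle between each of insulator_mid, brass_chuck_mid's own z axis and vertical below 0.08 rad and horizontal distance between brass_chuck_mid and insulator_mid below 0.01 m and z of brass_chuck_mid in the frame of insulator_mid between 0.021 and 0.029 m and contact force between brass_chuck and the fingers below 0.3 N), for 0.2 s.
3. the chip carrier stands on the brass chuck, released (horizontal distance between insulator_mid and red_stage_top below 0.012 m and z of insulator_mid in the frame of red_stage_top between 0.009 and 0.017 m and angle between each of insulator_mid, brass_chuck_mid, carrier_mid's own z axis and vertical below 0.08 rad and horizontal distance between brass_chuck_mid and insulator_mid below 0.01 m and z of brass_chuck_mid in the frame of insulator_mid between 0.021 and 0.029 m and horizontal distance between carrier_mid and brass_chuck_mid below 0.01 m and z of carrier_mid in the frame of brass_chuck_mid between 0.018 and 0.026 m and contact force between carrier and the fingers below 0.3 N), for 0.2 s.
4. the dust cover stands on the chuck over the carrier, released (horizontal distance between insulator_mid and red_stage_top below 0.012 m and z of insulator_mid in the frame of red_stage_top between 0.009 and 0.017 m and angle between each of insulator_mid, brass_chuck_mid, carrier_mid, cover_mid's own z axis and vertical below 0.08 rad and horizontal distance between brass_chuck_mid and insulator_mid below 0.01 m and z of brass_chuck_mid in the frame of insulator_mid between 0.021 and 0.029 m and horizontal distance between carrier_mid and brass_chuck_mid below 0.01 m and z of carrier_mid in the frame of brass_chuck_mid between 0.018 and 0.026 m and horizontal distance between cover_mid and brass_chuck_mid below 0.014 m and z of cover_mid in the frame of brass_chuck_mid between 0.028 and 0.036 m and horizontal distance between cover_mid and carrier_mid below 0.008 m and contact force between cover and the fingers below 0.3 N), for 0.2 s.
At the end, for the whole second after the job is handed in: On the red-ringed stage, level (0.08 rad), seated (4 mm in height), at rest: insulator within 12 mm of the ring's centre, brass chuck within 10 mm of the insulator's axis, carrier within 10 mm of the chuck's axis, cover on the chuck within 8 mm of the carrier and 14 mm of the chuck (horizontal distance between insulator_mid and red_stage_top below 0.012 m and z of insulator_mid in the frame of red_stage_top between 0.009 and 0.017 m and angle between each of insulator_mid, brass_chuck_mid, carrier_mid, cover_mid's own z axis and vertical below 0.08 rad and horizontal distance between brass_chuck_mid and insulator_mid below 0.01 m and z of brass_chuck_mid in the frame of insulator_mid between 0.021 and 0.029 m and horizontal distance between carrier_mid and brass_chuck_mid below 0.01 m and z of carrier_mid in the frame of brass_chuck_mid between 0.018 and 0.026 m and horizontal distance between cover_mid and brass_chuck_mid below 0.014 m and z of cover_mid in the frame of brass_chuck_mid between 0.028 and 0.036 m and horizontal distance between cover_mid and carrier_mid below 0.008 m and linear speed of each of insulator, brass_chuck, carrier, cover below 0.02 m/s); the robot touches nothing.
It fails at once if the steel chuck is moved more than 25 mm (distance of steel_chuck_mid from where it was at the start of the episode above 0.025 m).
It fails at once if the spool is moved more than 25 mm (distance of spool_mid from where it was at the start of the episode above 0.025 m).
It fails at once if the wash bottle is moved more than 25 mm (distance of wash_bottle_mid from where it was at the start of the episode above 0.025 m).
It fails at once if a part is dropped: it falls or is flung at over 0.5 m/s, out of the gripper ((linear speed of insulator above 0.5 m/s and contact force between insulator and the fingers below 0.1 N) or (linear speed of brass_chuck above 0.5 m/s and contact force between brass_chuck and the fingers below 0.1 N) or (linear speed of carrier above 0.5 m/s and contact force between carrier and the fingers below 0.1 N) or (linear speed of cover above 0.5 m/s and contact force between cover and the fingers below 0.1 N)).
It also fails if it takes over 112 s, if anything falls off the work surface, if the arm or the gripper's body presses on something with over 40 N, if the wrist force passes 120 N, or if a joint passes its speed limit or range.

## Working session

There is one attempt and no reset: what is moved stays moved. The work goes in short steps, Python scripts to look and compute and a shell command to move; the robot and the scene stay as the last step left them, time stands still between calls to the robot, and variables do not carry over. Pictures are saved under pics/ and viewed, at most 14 in all, crops included, and the job is handed in when it is done.

```bash
mkdir -p pics; cat > h.py <<'E'
from workcell import get_obs, cams, ticket, boxes_of, ctrl
import numpy as np, cv2
def grab(c):
    im,d=cams.get_image(c); return im,d,cams.get_calibration(c)
def world(d,k,u,v,z=None):
    # pixel arrays -> world pts by depth
    u=np.asarray(u,float);v=np.asarray(v,float)
    zz=d[v.astype(int),u.astype(int)]
    M=np.array(k["mtx"]);r=np.stack([(u-M[0,2])/M[0,0],(v-M[1,2])/M[1,1],np.ones_like(u)],-1)
    return (r*zz[...,None]-np.array(k["t"]).ravel())@np.array(k["R"])
def ray(k,u,v,z):
    M=np.array(k["mtx"]);R=np.array(k["R"]);t=np.array(k["t"]).ravel()
    o=-R.T@t; r=R.T@np.array([(u-M[0,2])/M[0,0],(v-M[1,2])/M[1,1],1]); return o+r*(z-o[2])/r[2]
def save(im,n): cv2.imwrite("pics/"+n+".png",im[...,::-1])
E
python3 - <<'E'
from h import *
for c in("top","side"):
    im,d,k=grab(c); save(im,c+"0"); np.savez(c+"0.npz",im=im,d=d,**{q:np.array(k[q]) for q in("mtx","R","t")})
    print(c,np.round(-np.array(k["R"]).T@np.array(k["t"]).ravel()),np.round(k["R"],2).tolist())
    for n in["red_stage_top","insulator_mid","brass_chuck_mid","carrier_mid","cover_mid","steel_chuck_mid","spool_mid","wash_bottle_mid"]:
        for b in boxes_of(c,n)[:3]:
            u,v=b["centre"]; print(n,np.round([u,v]),round(b["score"],2),np.round(world(d,k,[u],[v])[0]))
o=get_obs();print({q:np.round(o[q],3) for q in o if q in("t","ee_pos","orientation","width","ft_force")},ctrl.tcp_to_grasp)
E
```

```text
top [ 232.   10. 1422.] [[0.01, -1.0, 0.0], [-0.98, -0.01, -0.2], [0.2, -0.0, -0.98]]
red_stage_top [267. 156.] 0.96 [634. 159.  26.]
red_stage_top [177. 154.] 0.5 [620. 409.  88.]
insulator_mid [192. 217.] 0.57 [449. 374.  21.]
brass_chuck_mid [267. 265.] 0.82 [309. 149.  23.]
brass_chuck_mid [249. 220.] 0.66 [442. 207.  19.]
carrier_mid [317. 156.] 0.19 [632.  10.  29.]
cover_mid [443. 212.] 0.83 [ 466. -359.   36.]
cover_mid [437. 181.] 0.72 [ 556. -343.   41.]
steel_chuck_mid [373. 212.] 0.64 [ 466. -157.   23.]
spool_mid [319. 157.] 0.56 [631.   3.  23.]
wash_bottle_mid [180. 151.] 0.58 [626. 401.  91.]
side [ 117. -988.  706.] [[0.93, -0.37, 0.01], [-0.18, -0.48, -0.86], [0.32, 0.8, -0.51]]
red_stage_top [335. 180.] 0.88 [621. 134.  23.]
insulator_mid [253. 158.] 0.8 [438. 347.  26.]
brass_chuck_mid [263. 182.] 0.82 [423. 189.  24.]
brass_chuck_mid [230. 196.] 0.55 [322. 150.  25.]
cover_mid [401. 294.] 0.86 [ 547. -367.   40.]
cover_mid [368. 311.] 0.66 [ 466. -385.   39.]
steel_chuck_mid [325. 256.] 0.8 [ 461. -178.   22.]
spool_mid [360. 208.] 0.5 [623. -24.  23.]
spool_mid [308. 133.] 0.41 [631. 383.  66.]
wash_bottle_mid [309. 132.] 0.61 [639. 387.  66.]
{'t': np.float64(0.9), 'ee_pos': array([186.921, 596.397, 222.71 ]), 'orientation': array([-0.475, -3.105, -0.   ]), 'ft_force': array([ 0.103, -0.316, -0.373]), 'width': np.float64(87.574)} 18.700000000000003
```

View pics/top0.png

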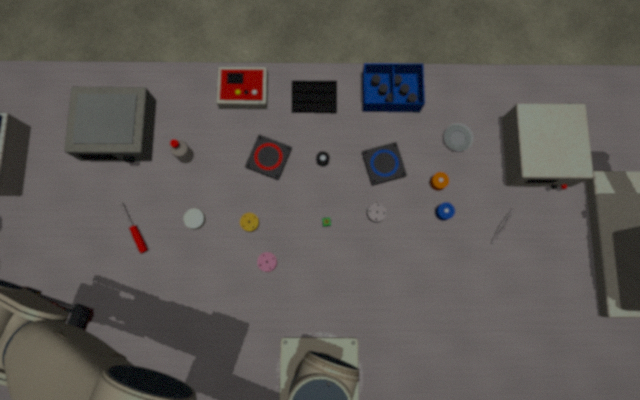

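View pics/side0.png

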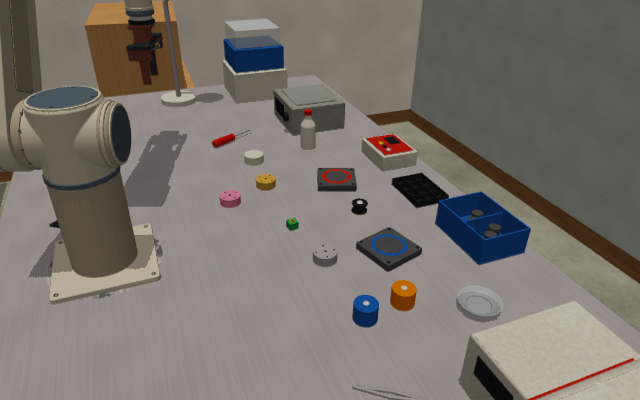

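Top picture: red ring (268,156), insulator (193,218), brass (249,222), carrier (327,222), steel (376,212), spool (323,158), blue cover (445,211) and orange look-alike (440,181).
Chuck candidates are yellow (249,222), pink (267,262) and grey (376,212). The yellow one is brass. The cover is the blue one. I'll confirm both in an enlarged crop with the masks.

```bash
cat >> h.py <<'E'
from scipy.optimize import least_squares
SH=dict(ins=(30,26),brass=(28,24),car=(None,20),cov=(25,40))
def hsvmask(im,name):
    h,s,v=[x.astype(int) for x in cv2.split(cv2.cvtColor(im,cv2.COLOR_RGB2HSV))]
    return {"ins":(s<45)&(v>125),"brass":(h>15)&(h<32)&(s>110),"car":(h>45)&(h<80)&(s>90),
      "cov":(h>100)&(h<125)&(s>130),"red":((h<8)|(h>172))&(s>110)}[name]
def blob(im,name,u,v,r=16):
    m=np.zeros(im.shape[:2],np.uint8); u,v=int(u),int(v); a=slice(max(v-r,0),v+r+1),slice(max(u-r,0),u+r+1)
    m[a]=hsvmask(im,name)[a]
    if name=="red": return m
    n,l,st,ce=cv2.connectedComponentsWithStats(m)
    i=1+np.argmax(st[1:,4]); m=(l==i).astype(np.uint8)
    c,_=cv2.findContours(m,cv2.RETR_EXTERNAL,2); return cv2.drawContours(m,c,-1,1,-1)
def proj(k,X):
    c=X@np.array(k["R"]).T+np.array(k["t"]).ravel(); p=c@np.array(k["mtx"]).T; return p[:,:2]/p[:,2:]
def model(name,yaw=0):
    r,h=SH[name]
    if r: a=np.linspace(0,2*np.pi,48,endpoint=False); xy=r*np.c_[np.cos(a),np.sin(a)]
    else: a=yaw+np.pi/4+np.arange(4)*np.pi/2; xy=12*2**.5*np.c_[np.cos(a),np.sin(a)]
    return np.vstack([np.c_[xy,np.full(len(xy),s*h/2)] for s in(-1,1)])
def cen(k,name,X,yaw=0):
    hu=cv2.convexHull(proj(k,model(name,yaw)+X).astype(np.float32)*1); m=cv2.moments(hu)
    return np.array([m["m10"],m["m01"]])/m["m00"], m["m00"]
def fit(name,views,x0,yaw=0):
    obs=[np.array(np.nonzero(m)).mean(1)[::-1] for m,k in views]
    f=lambda X:np.concatenate([cen(k,name,X,yaw)[0]-o for (m,k),o in zip(views,obs)])
    s=least_squares(f,x0,diff_step=1e-3,x_scale=10); return s.x,s.fun,[(int(m.sum()),round(cen(k,name,s.x,yaw)[1])) for m,k in views]
E
python3 - <<'E'
from h import *
D={}
for c in("top","side"): z=np.load(c+"0.npz"); D[c]=(z["im"],z["d"],z)
px=dict(ins=[(193,218),(254,157)],brass=[(249,222),(265,182)],car=[(327,222),(292,224)],cov=[(445,211),(366,311)])
over=[D[c][0].copy() for c in D]
for n,(a,b) in px.items():
    vs=[]
    for i,(c,p) in enumerate(zip(D,(a,b))):
        m=blob(D[c][0],n,*p); vs.append((m,D[c][2])); cs,_=cv2.findContours(m,0,2); 
        over[i][m>0]=over[i][m>0]//2+np.array([127,0,127],np.uint8)
        P=world(D[c][1],D[c][2],*np.nonzero(m)[::-1]); 
        print(n,c,"top z by depth",np.round(np.percentile(P[:,2],[50,90])))
    print(n,*[np.round(q,2) for q in fit(n,vs,[450,0,15])[:2]],fit(n,vs,[450,0,15])[2])
for c,p in(("top",(268,156)),("side",(337,180))):
    m=blob(D[c][0],"red",*p,24); v,u=np.nonzero(m); e=cv2.fitEllipse(cv2.convexHull(np.c_[u,v].astype(np.float32))); 
    print("ring",c,m.sum(),np.round(e[0],1),np.round(ray(D[c][2],*e[0],20),1),np.round(np.median(world(D[c][1],D[c][2],u,v),0)))
# corner orientation of carrier
A=cv2.resize(np.hstack([D["top"][0][130:280,170:470]]),None,fx=2.6,fy=2.6,interpolation=cv2.INTER_NEAREST)[:295]
g=lambda im,u,v,r=24:cv2.resize(im[v-r:v+r,u-r:u+r],(200,200),interpolation=2)
t,s=D["top"][0],D["side"][0]
row=lambda t,s:np.vstack([np.hstack([g(t,249,222),g(t,327,222,12),g(t,445,211),g(t,193,218)]),np.hstack([g(s,265,182),g(s,292,224,12),g(s,366,305),g(s,254,157)])])
save(row(t,s),"crops");save(row(*over),"masks")
E
```

```text
ins top top z by depth [26. 29.]
ins side top z by depth [ 2. 26.]
ins [446.75 372.09  15.4 ] [ 0.02 -0.13 -0.14  0.02] [(290, 377), (1089, 272)]
brass top top z by depth [24. 27.]
brass side top z by depth [24. 27.]
brass [397.66  -0.   134.09] [70.9   8.04  6.96 -0.75] [(282, 364), (259, 420)]
car top top z by depth [19. 24.]
car side top z by depth [17. 22.]
car [442.7    0.    -1.64] [-6.59 -1.01 -0.84  0.12] [(58, 73), (92, 127)]
cov top top z by depth [39. 43.]
cov side top z by depth [39. 42.]
cov [ 618.93    0.   -372.01] [-125.71  -21.93  -17.45    3.15] [(233, 162), (692, 311)]
ring top 373 [267.9 156.1] [634.5 156.7  20. ] [635. 157.  20.]
ring side 162 [336.2 175.8] [636.7 161.   20. ] [633. 156.  22.]
```

View pics/crops.png

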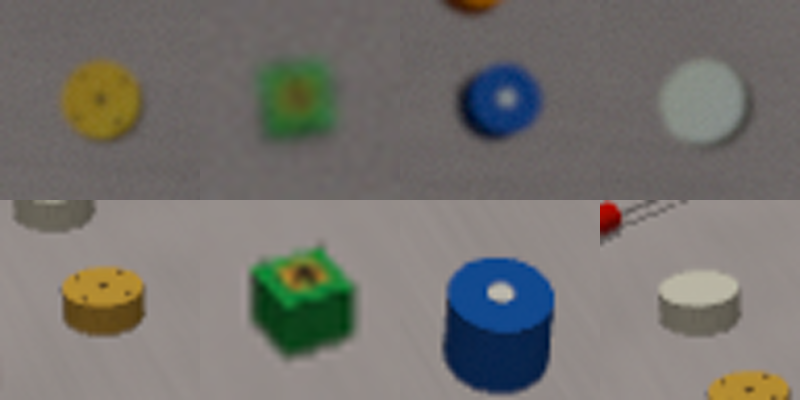

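View pics/masks.png

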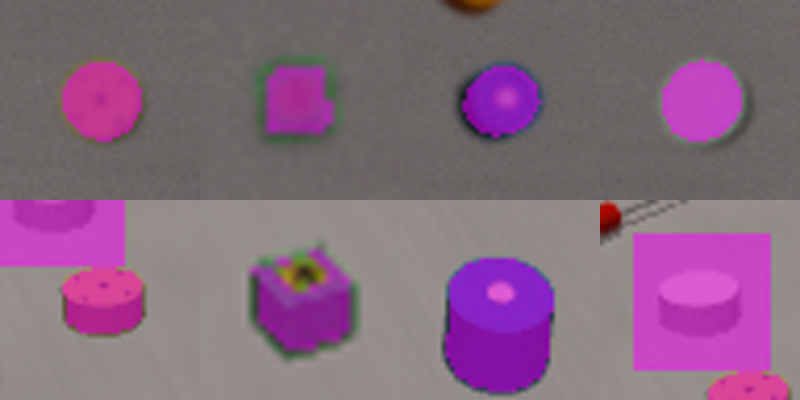

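The crops confirm the yellow chuck with dark holes (brass), the blue cap with the white dot, the green carrier and the white disc. I'll refine using top faces in both views. The side mask of the white disc leaked, so I'll tighten it.

```bash
cat >> h.py <<'E'
def tri(obs):
    # obs: list of (k,u,v): least-squares triangulation
    A=[];b=[]
    for k,u,v in obs:
        P=np.array(k["mtx"])@np.c_[np.array(k["R"]),np.array(k["t"]).ravel()]
        for r,x in((0,u),(1,v)): q=x*P[2]-P[r]; q=q/np.linalg.norm(q[:3]); A.append(q[:3]);b.append(-q[3])
    X,res,_,_=np.linalg.lstsq(np.array(A),np.array(b),rcond=None); return X,res**.5
def topface(c,im,d,k,name,x0,ztop,rad=40):
    V,U=np.mgrid[0:400,0:640]; W=world(d,k,U,V)
    near=(np.hypot(W[...,0]-x0[0],W[...,1]-x0[1])<rad)&(W[...,2]>ztop-5)&(W[...,2]<ztop+8)
    n,l,st,ce=cv2.connectedComponentsWithStats(near.astype(np.uint8)); m=l==1+np.argmax(st[1:,4])
    v,u=np.nonzero(m); e=cv2.fitEllipse(cv2.convexHull(np.c_[u,v].astype(np.float32)))
    return u.mean(),v.mean(),e,np.median(W[m],0),W[m][:,:2].mean(0),len(u)
E
python3 - <<'E'
from h import *
D={}
for c in("top","side"): z=np.load(c+"0.npz"); D[c]=(z["im"],z["d"],z); print(z["mtx"].tolist())
for n,x0,zt in(("ins",(447,372),26),("brass",(440,205),24),("car",(442,-15),20),("cov",(466,-359),40),("steel",(466,-158),24),("spool",(630,5),26),("red",(635,157),20)):
    ob=[]
    for c in D:
        r=topface(c,*D[c],n,x0,zt,65 if n=="red" else 40); ob.append((D[c][2],r[0],r[1]))
        print(n,c,r[5],"cen",np.round(r[:2],1),"z",round(float(r[3][2]),1),"depthxy",np.round(r[4],1),"ray",np.round(ray(D[c][2],r[0],r[1],zt),1),"ell",np.round(ray(D[c][2],*r[2][0],zt)[:2],1))
    X,res=tri(ob); print("   tri",np.round(X,1),np.round(res,1))
for n,p in dict(ins=[(193,218),(254,157)],brass=[(249,222),(265,182)],car=[(327,222),(292,224)],cov=[(445,211),(366,311)]).items():
    m=blob(D["top"][0],n,*p[0]); v,u=np.nonzero(m); print(n,"top colour",np.round(ray(D["top"][2],u.mean(),v.mean(),SH[n][1]),1),len(u), cv2.minAreaRect(cv2.findContours(m,0,2)[0][0]) if n=="car" else "")
# carrier yaw from side view top-face: 3D points of green pixels, top
im,d,k=D["side"]; V,U=np.mgrid[212:238,278:308]; W=world(d,k,U,V); m=hsvmask(im,"car")[212:238,278:308]|(W[...,2]>14)
p=W[m][:,:2].astype(np.float32); print("car rect side",cv2.minAreaRect(p))
im,d,k=D["top"]; V,U=np.mgrid[212:233,316:338]; s=cv2.cvtColor(im,cv2.COLOR_RGB2HSV)[212:233,316:338,1]; print(s)
E
```

```text
[[483.56109817157113, 0.0, 317.8318962793706], [0.0, 483.56109817157113, 196.6867477171343], [0.0, 0.0, 1.0]]
[[491.72221564937894, 0.0, 317.61257410086455], [0.0, 491.72221564937894, 192.30770077842755], [0.0, 0.0, 1.0]]
ins top 302 cen [193.1 218. ] z 26.2 depthxy [444.3 369.1] ray [444.3 369.1  26. ] ell [444.5 369.2]
ins side 161 cen [253.2 154.7] z 27.2 depthxy [443.4 365.2] ray [443.8 366.8  26. ] ell [444.  365.5]
   tri [444.5 369.4  24.7] [0.]
brass top 264 cen [248.5 221.3] z 24.0 depthxy [435.6 207.7] ray [435.6 207.7  24. ] ell [435.8 207.6]
brass side 174 cen [265.2 179.3] z 25.2 depthxy [435.  204.4] ray [435.4 205.7  24. ] ell [435.5 204.4]
   tri [435.9 207.9  22.8] [0.1]
car top 67 cen [326.  221.2] z 19.0 depthxy [438.  -18.5] ray [437.9 -18.4  20. ] ell [437.9 -18.4]
car side 77 cen [291.9 221.9] z 20.8 depthxy [437.7 -21. ] ray [437.7 -21.   20. ] ell [437.4 -21.4]
   tri [438.3 -18.5  18.3] [0.3]
cov top 223 cen [445.6 210. ] z 39.7 depthxy [ 470. -365.] ray [ 470.  -364.9   40. ] ell [ 469.7 -364.6]
cov side 414 cen [365.6 304.3] z 40.4 depthxy [ 468.9 -367.4] r
[... 2383 characters left out ...]
7 121 104  93  58  23  13  17
   19  10  15  14]
 [ 16  12  12  10  14  15  15  47  69  64  47  46  24  21  14  15  14  17
   24  12  14  17]
 [ 21  14  16   9  15  12  13  11  16  14  22  13  19  13  18  15  15  16
   14  14  15  12]
 [ 14  14  14  12  19  17  12  10  10  15  18  12  19  20  19  14  17  19
   19  14  15  14]
 [ 19  12  10  16  16  14  17  10  14  12  15  16  17  17  14  19  12  14
   12  15  17  21]
 [ 16  17  17  12  14  17  17  17  14  14  17  19  14  17  15  19  12  17
   15  12  17  19]
 [ 14  14  19  14  12  10  21  17  12  14  12  14  14  19  16   7  14  19
   19  18  14  17]
 [ 12  10  19  14  14  19  19  14  16  19  16  12  17  15  12   7  12  16
   21  24  17  19]]
```

Insulator is at about (444.5, 369), stage centre at (634, 157), TCP at (187, 596). Moving above the insulator.

```bash
python3 -m creep '[0.026,-0.023,0,0, 0.052,-0.046,0,0, 0.078,-0.069,-0.01,0, 0.104,-0.092,-0.02,0, 0.13,-0.115,-0.04,0, 0.156,-0.138,-0.06,0, 0.182,-0.161,-0.08,0, 0.208,-0.184,-0.1,0, 0.234,-0.207,-0.12,0, 0.2575,-0.2275,-0.12,0]' 1; python3 -m creep '[0,0,0,0,0,0,0,0]'
```

```text
t: 1.73
ee_pos: [443.9, 365.9, 99.2]
orientation: [-0.475, -3.102, 0.006]
ft_force: [-1.1, -0.2, -0.6]
width: 87.8
grasp_force: 0.0
t: 1.9
ee_pos: [445.5, 367.9, 102.4]
orientation: [-0.48, -3.104, 0.0]
ft_force: [-0.8, 1.2, -0.6]
width: 88.2
grasp_force: 0.0
```

```bash
python3 -m creep '[0,0,-0.015,0, 0,0,-0.03,0, 0,0,-0.045,0, 0,0,-0.06,0, 0,0,-0.07,0, 0,0,-0.08,0, 0,0,-0.087,0, 0,0,-0.093,0, 0,0,-0.0985,0, 0,0,-0.0985,0]' 1; python3 -m creep '[0,0,0,0,0,0,0,0,0,0,0,0,0,0,0,0,0,0,0,0,0,0,0,0,0,0,0,0]' 0
```

```text
t: 2.73
ee_pos: [444.1, 368.7, 3.4]
orientation: [-0.475, -3.105, 0.001]
ft_force: [-0.6, -0.8, -0.6]
width: 88.0
grasp_force: 0.0
t: 3.32
ee_pos: [444.7, 369.0, 4.5]
orientation: [0.475, 3.105, 0.001]
ft_force: [0.6, -1.7, 4.2]
width: 59.9
grasp_force: 30.0
```

```bash
python3 -m creep '[0,0,0.01,0, 0,0,0.025,0, 0,0,0.045,0, 0.01,-0.011,0.06,0, 0.03,-0.034,0.075,0, 0.05,-0.056,0.08,0, 0.07,-0.078,0.08,0, 0.09,-0.1,0.08,0, 0.11,-0.123,0.08,0, 0.13,-0.145,0.08,0]'; python3 -m creep '[0.02,-0.0225,0,0, 0.035,-0.039,0,0, 0.048,-0.054,0,0, 0.056,-0.063,0,0, 0.0595,-0.067,0,0, 0.0595,-0.067,0,0, 0.0595,-0.067,-0.015,0, 0.0595,-0.067,-0.03,0, 0.0595,-0.067,-0.04,0, 0.0595,-0.067,-0.045,0]'; python3 -m creep '[0,0,0,0,0,0,0,0]'
```

```text
t: 4.15
ee_pos: [575.0, 222.5, 84.7]
orientation: [-0.475, -3.105, 0.0]
ft_force: [0.4, -0.0, -2.2]
width: 59.4
grasp_force: 30.0
t: 4.98
ee_pos: [631.9, 157.4, 36.9]
orientation: [-0.473, -3.102, 0.002]
ft_force: [-0.8, 0.2, -0.9]
width: 59.3
grasp_force: 30.0
t: 5.15
ee_pos: [633.5, 157.2, 38.7]
orientation: [-0.474, -3.105, 0.001]
ft_force: [0.2, 0.3, -1.1]
width: 59.5
grasp_force: 30.0
```

```bash
python3 - <<'E'
from h import *
for c,p in(("side",(336,170)),("top",(268,156))):
    im,d,k=grab(c); u,v=p; s=cv2.resize(im[max(v-60,0):v+40,u-75:u+75],(750,500),interpolation=2); save(s,"pre_"+c)
    P=proj(k,np.array([[634.3,157,20.],[634.3,157,32]])); print(P)
E
```

```text
[[335.9825499  176.54358757]
 [336.10868638 172.90514778]]
[[267.78534247 156.14195573]
 [267.3917505  155.02475068]]
```

View pics/pre_side.png

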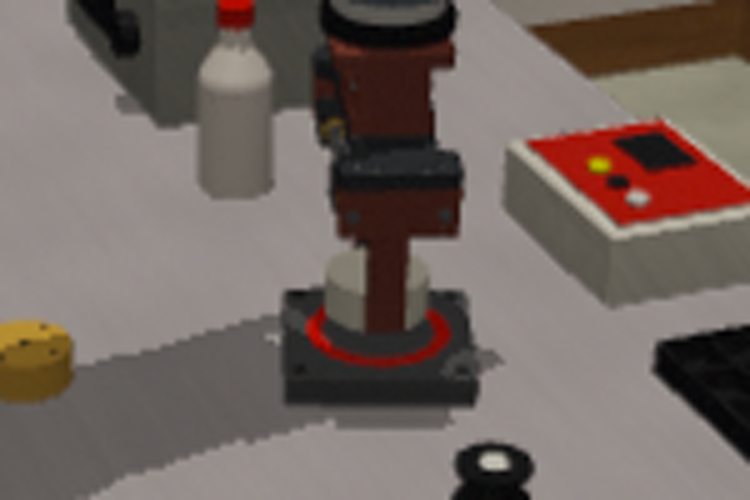

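The disc hangs upright and level about 14 mm over the ring, centred on it (around pixel (336,173) in the full picture). Lowering and releasing.

```bash
python3 -m creep '[0,0,-0.004,0, 0,0,-0.008,0, 0,0,-0.011,0, 0,0,-0.013,0, 0,0,-0.014,0, 0,0,-0.0147,0, 0,0,-0.0147,0, 0,0,-0.0147,0]'; python3 -m creep '[0,0,0,0,0,0,0,0,0,0,0,0,0,0,0,0,0,0,0,0]' 1; python3 -m creep '[0,0,0.01,0, 0,0,0.025,0, 0,0,0.05,0, 0,0,0.08,0, -0.02,0.005,0.09,0, -0.05,0.013,0.09,0, -0.08,0.02,0.09,0, -0.11,0.028,0.09,0, -0.14,0.036,0.09,0, -0.17,0.043,0.09,0]'
```

```text
t: 5.92
ee_pos: [634.0, 156.9, 24.6]
orientation: [0.475, 3.105, 0.0]
ft_force: [-0.0, 0.4, 0.8]
width: 59.3
grasp_force: 30.0
t: 6.33
ee_pos: [634.0, 156.9, 24.6]
orientation: [0.475, 3.105, 0.0]
ft_force: [0.2, 0.3, 0.7]
width: 87.1
grasp_force: 0.0
t: 7.17
ee_pos: [463.1, 200.3, 116.1]
orientation: [0.475, 3.103, 0.002]
ft_force: [0.3, 1.1, 0.7]
width: 87.9
grasp_force: 0.0
```

```bash
cat > m.py <<'E'
from h import *
import sys
def meas(items):
    for c in("top","side"):
        im,d,k=grab(c)
        for n,x0,zt,rad in items:
            try:
                r=topface(c,im,d,k,n,x0,zt,rad); print(n,c,r[5],"z",round(float(r[3][2]),1),"ray",np.round(ray(k,r[0],r[1],zt)[:2],1))
            except Exception as e: print(n,c,"-",e)
E
python3 -c "
from m import *
meas([('ins',(634,157),46,45),('brass',(436,207),24,40)])"
```

```text
ins top 292 z 45.8 ray [632.9 157.8]
brass top - attempt to get argmax of an empty sequence
ins side 192 z 47.1 ray [632.1 155.2]
brass side 180 z 25.2 ray [434.8 204.7]
```

Insulator placed within about 2 mm (z 46). Brass is at about (436.6, 206.6) in robot terms, TCP at (463.9, 199.9, 114.5).

```bash
python3 -m creep '[-0.015,0.004,0,0, -0.0273,0.0067,0,0, -0.0273,0.0067,-0.02,0, -0.0273,0.0067,-0.04,0, -0.0273,0.0067,-0.06,0, -0.0273,0.0067,-0.078,0, -0.0273,0.0067,-0.092,0, -0.0273,0.0067,-0.102,0, -0.0273,0.0067,-0.108,0, -0.0273,0.0067,-0.1105,0]' 1; python3 -m creep '[0,0,0,0]';  python3 -m creep '[0,0,0,0,0,0,0,0,0,0,0,0,0,0,0,0,0,0,0,0,0,0,0,0,0,0,0,0]' 0
```

```text
t: 8.1
ee_pos: [436.8, 206.5, 3.6]
orientation: [-0.476, -3.105, 0.0]
ft_force: [-0.1, 0.4, 0.1]
width: 87.7
grasp_force: 0.0
t: 8.18
ee_pos: [436.8, 206.6, 4.0]
orientation: [-0.475, -3.105, 0.0]
ft_force: [0.1, 0.3, -0.7]
width: 87.9
grasp_force: 0.0
t: 8.77
ee_pos: [436.8, 206.6, 4.3]
orientation: [0.475, 3.105, 0.0]
ft_force: [-0.8, 0.3, 4.7]
width: 55.4
grasp_force: 30.0
```

```bash
python3 -m creep '[0,0,0.01,0, 0,0,0.025,0, 0,0,0.05,0, 0,0,0.075,0, 0.015,-0.004,0.09,0, 0.04,-0.01,0.09,0, 0.07,-0.018,0.09,0, 0.1,-0.025,0.09,0, 0.13,-0.033,0.09,0, 0.155,-0.039,0.09,0]'; python3 -m creep '[0.018,-0.0045,0,0, 0.031,-0.0077,0,0, 0.039,-0.0098,0,0, 0.0423,-0.0107,0,0, 0.0423,-0.0107,0,0, 0.0423,-0.0107,-0.01,0, 0.0423,-0.0107,-0.02,0, 0.0423,-0.0107,-0.028,0, 0.0423,-0.0107,-0.034,0, 0.0423,-0.0107,-0.034,0]'; python3 -m creep '[0,0,-0.003,0, 0,0,-0.006,0, 0,0,-0.008,0, 0,0,-0.009,0, 0,0,-0.0097,0, 0,0,-0.0097,0, 0,0,-0.0097,0]'
```

```text
t: 9.6
ee_pos: [592.9, 166.7, 94.1]
orientation: [-0.476, -3.105, 0.0]
ft_force: [0.8, 0.6, -5.1]
width: 55.5
grasp_force: 30.0
t: 10.43
ee_pos: [632.2, 156.7, 57.7]
orientation: [-0.474, -3.102, 0.002]
ft_force: [-0.1, -0.0, -5.1]
width: 55.3
grasp_force: 30.0
t: 11.02
ee_pos: [634.1, 156.9, 50.5]
orientation: [0.475, 3.105, 0.0]
ft_force: [-1.2, -0.2, -5.3]
width: 55.6
grasp_force: 30.0
```

```bash
python3 -m creep '[0,0,-0.0004,0, 0,0,-0.0008,0, 0,0,-0.0008,0, 0,0,-0.0008,0]'
```

```text
t: 11.35
ee_pos: [634.2, 156.9, 50.3]
orientation: [0.475, 3.105, 0.0]
ft_force: [-3.7, -0.3, 5.9]
width: 55.7
grasp_force: 30.0
```

Contact made. Releasing, retreating and meanwhile measuring the stack and the carrier's yaw.

```bash
python3 -m creep '[0,0,0,0,0,0,0,0,0,0,0,0,0,0,0,0,0,0,0,0]' 1; python3 -m creep '[0,0,0.01,0, 0,0,0.025,0, 0,0,0.05,0, -0.02,-0.02,0.06,0.05, -0.045,-0.045,0.06,0.1, -0.07,-0.07,0.06,0.15, -0.095,-0.095,0.06,0.2, -0.115,-0.12,0.06,0.25, -0.13,-0.145,0.06,0.3, -0.14,-0.165,0.06,0.3]'
```

```text
t: 11.77
ee_pos: [634.1, 156.9, 49.4]
orientation: [0.475, 3.105, 0.0]
ft_force: [0.1, -0.2, 0.2]
width: 85.2
grasp_force: 0.0
t: 12.6
ee_pos: [492.6, -9.4, 110.9]
orientation: [0.002, 3.141, -0.0]
ft_force: [-0.4, 0.7, 0.7]
width: 87.5
grasp_force: 0.0
```

```bash
python3 - <<'E'
from m import *
meas([('brass',(633,157),70,45),('car',(438,-19),20,30)])
def yawfit(c,p,r):
    z=np.load(c+"0.npz"); im=z["im"]; u,v=p; 
    hs=cv2.cvtColor(im,cv2.COLOR_RGB2HSV); S=8
    crop=hs[v-r:v+r,u-r:u+r,1].astype(float); b=np.median(crop); tgt=(np.clip((crop-b)/(60),0,1))
    if c=="side": tgt=np.maximum(tgt,hsvmask(im,"car")[v-r:v+r,u-r:u+r])
    def cost(q):
        P=(proj(z,model("car",q[2])+[q[0],q[1],10])-[u-r,v-r]+.5)*S
        m=np.zeros((2*r*S,2*r*S),np.uint8); cv2.fillConvexPoly(m,cv2.convexHull(P.astype(np.int32)),255)
        a=cv2.GaussianBlur(cv2.resize(m,(2*r,2*r),interpolation=cv2.INTER_AREA).astype(float)/255,(0,0),.6); return ((a-tgt)**2).sum()
    from scipy.optimize import minimize
    out=[]
    for yw in np.arange(-45,45,6):
        s=minimize(lambda q:cost([q[0],q[1],np.radians(yw)]),[438,-19],method="Nelder-Mead",options=dict(initial_simplex=[[438,-19],[442,-19],[438,-23]],maxiter=60)); out.append((round(s.fun,2),int(yw),np.round(s.x,1).tolist()))
    print(c,sorted(out)[:4])
yawfit("side",(292,224),14); yawfit("top",(326,221),12)
E
```

```text
brass top 268 z 70.1 ray [632.1 157.8]
car top - attempt to get argmax of an empty sequence
brass side 66 z 71.3 ray [644.9 148.5]
car side 79 z 20.7 ray [437.6 -21.1]
side [(np.float64(3.85), 3, [439.6, -14.5]), (np.float64(4.35), 9, [439.7, -14.5]), (np.float64(5.19), -3, [439.8, -13.7]), (np.float64(5.78), 15, [439.9, -14.2])]
top [(np.float64(1.33), 9, [439.1, -19.1]), (np.float64(1.53), 15, [439.1, -19.2]), (np.float64(2.29), 3, [439.0, -18.7]), (np.float64(2.54), 21, [439.0, -19.0])]
```

Brass is stacked (z 70, within 1 mm). Carrier yaw is about 8°.

```bash
python3 -m creep '[-0.02,-0.004,0,0.05, -0.04,-0.008,0,0.1, -0.0545,-0.0113,-0.01,0.14, -0.0545,-0.0113,-0.03,0.14, -0.0545,-0.0113,-0.05,0.14, -0.0545,-0.0113,-0.068,0.14, -0.0545,-0.0113,-0.084,0.14, -0.0545,-0.0113,-0.096,0.14, -0.0545,-0.0113,-0.103,0.14, -0.0545,-0.0113,-0.1065,0.14]' 1; python3 -m creep '[0,0,0,0,0,0,0,0]';  python3 -m creep '[0,0,0,0,0,0,0,0,0,0,0,0,0,0,0,0,0,0,0,0,0,0,0,0,0,0,0,0,0,0,0,0,0,0,0,0,0,0,0,0]' 0
```

```text
t: 13.53
ee_pos: [440.2, -19.0, 2.7]
orientation: [-0.214, 3.134, 0.0]
ft_force: [-0.1, 0.1, 0.5]
width: 87.7
grasp_force: 0.0
t: 13.7
ee_pos: [440.1, -19.2, 3.5]
orientation: [-0.214, 3.133, -0.0]
ft_force: [-0.2, 0.4, 0.2]
width: 87.8
grasp_force: 0.0
t: 14.53
ee_pos: [439.4, -19.4, 2.9]
orientation: [0.214, -3.134, -0.0]
ft_force: [-0.4, 0.4, -0.5]
width: 24.7
grasp_force: 0.2
```

```bash
python3 -m creep '[0,0,0,0,0,0,0,0,0,0,0,0]' 0
```

```text
t: 14.78
ee_pos: [439.4, -19.4, 2.9]
orientation: [0.214, -3.134, 0.0]
ft_force: [-0.9, 0.4, 0.1]
width: 24.0
grasp_force: 30.0
```

```bash
python3 -m creep '[0,0,0.012,0, 0,0,0.03,0, 0,0,0.055,0, 0.005,0.005,0.08,0, 0.025,0.023,0.1,0, 0.045,0.041,0.105,0, 0.067,0.061,0.105,0, 0.09,0.082,0.105,0, 0.115,0.104,0.105,0, 0.14,0.127,0.105,0]'; python3 -m creep '[0.02,0.018,0,0, 0.036,0.0326,0,0, 0.047,0.0426,0,0, 0.053,0.048,0,0, 0.0545,0.0493,0,0, 0.0545,0.0493,-0.005,0, 0.0545,0.0493,-0.012,0, 0.0545,0.0493,-0.019,0, 0.0545,0.0493,-0.023,0, 0.0545,0.0493,-0.023,0]'; python3 -m creep '[0,0,-0.004,0, 0,0,-0.007,0, 0,0,-0.009,0, 0,0,-0.01,0, 0,0,-0.01,0, 0,0,-0.01,0]'
```

```text
t: 15.62
ee_pos: [580.1, 108.6, 108.0]
orientation: [0.213, -3.134, 0.0]
ft_force: [0.2, -1.0, -0.5]
width: 23.4
grasp_force: 30.0
t: 16.45
ee_pos: [632.6, 156.1, 83.4]
orientation: [0.213, -3.132, 0.001]
ft_force: [0.0, 0.1, 0.3]
width: 23.8
grasp_force: 30.0
t: 16.95
ee_pos: [634.0, 156.9, 75.0]
orientation: [-0.214, 3.134, 0.0]
ft_force: [-1.0, 0.7, 0.1]
width: 23.8
grasp_force: 30.0
```

```bash
python3 - <<'E'
from h import *
im,d,k=grab("side"); save(cv2.resize(im[130:195,290:380],(720,520),interpolation=2),"car_pre")
E
```

```text
(no output)
```

View pics/car_pre.png

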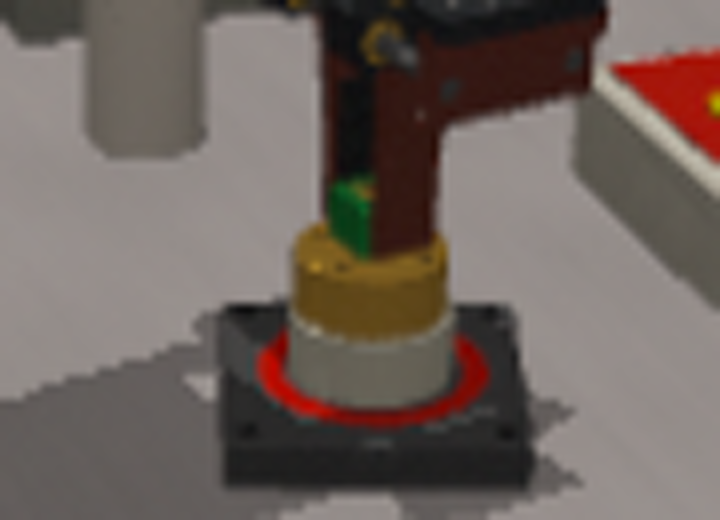

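Carrier upright between the fingers, about 2 mm above the chuck and over its middle (full-picture about (336,158)). Lowering.

```bash
python3 -m creep '[0,0,-0.0008,0, 0,0,-0.0014,0, 0,0,-0.0018,0, 0,0,-0.002,0, 0,0,-0.002,0]'; python3 -m creep '[0,0,-0.0004,0, 0,0,-0.0004,0]'
```

```text
t: 17.42
ee_pos: [634.0, 156.9, 73.0]
orientation: [-0.214, 3.134, 0.0]
ft_force: [0.2, -0.9, -0.5]
width: 23.8
grasp_force: 30.0
t: 17.58
ee_pos: [633.9, 156.9, 73.0]
orientation: [-0.214, 3.134, -0.0]
ft_force: [-1.7, -1.0, 4.1]
width: 24.0
grasp_force: 30.0
```

```bash
python3 -m creep '[0,0,0,0,0,0,0,0,0,0,0,0,0,0,0,0,0,0,0,0,0,0,0,0]' 1; python3 -m creep '[0,0,0.006,0, 0,0,0.016,0, 0,0,0.035,0, 0,-0.01,0.05,0, -0.01,-0.035,0.05,0, -0.02,-0.065,0.05,0, -0.03,-0.095,0.05,0, -0.04,-0.13,0.05,0, -0.05,-0.165,0.05,0, -0.06,-0.2,0.05,0]';python3 -m creep '[-0.01,-0.035,0,0, -0.02,-0.07,0,0, -0.03,-0.105,0,0, -0.04,-0.14,0,0, -0.05,-0.175,0,0, -0.06,-0.21,0,0, -0.07,-0.24,0,0, -0.08,-0.26,0,0, -0.08,-0.26,0,0]'
```

```text
t: 18.08
ee_pos: [633.9, 156.9, 72.5]
orientation: [0.214, -3.134, 0.0]
ft_force: [0.1, 0.4, -0.1]
width: 60.3
grasp_force: 0.0
t: 18.92
ee_pos: [573.6, -45.1, 124.0]
orientation: [-0.214, 3.133, -0.001]
ft_force: [0.4, -0.6, -0.3]
width: 87.9
grasp_force: 0.0
t: 19.67
ee_pos: [492.5, -307.4, 123.9]
orientation: [-0.208, 3.133, -0.003]
ft_force: [0.0, 0.7, 0.5]
width: 87.8
grasp_force: 0.0
```

```bash
python3 - <<'E'
from m import *
meas([('car',(633,157),90,25),('brass',(633,157),70,45),('cov',(470,-365),40,35)])
im,d,k=grab("top"); 
save(np.hstack([cv2.resize(x,(400,400),interpolation=2) for x in(im[126:186,238:298],cams.get_image("side")[0][135:195,306:366])]),"car_post")
E
```

```text
car top 70 z 89.5 ray [632.8 157.7]
brass top 197 z 69.7 ray [630.4 157.3]
cov top - attempt to get argmax of an empty sequence
car side 52 z 90.2 ray [631.4 154.3]
brass side 135 z 71.1 ray [628.6 149.1]
cov side 419 z 40.7 ray [ 469.  -367.6]
```

View pics/car_post.png

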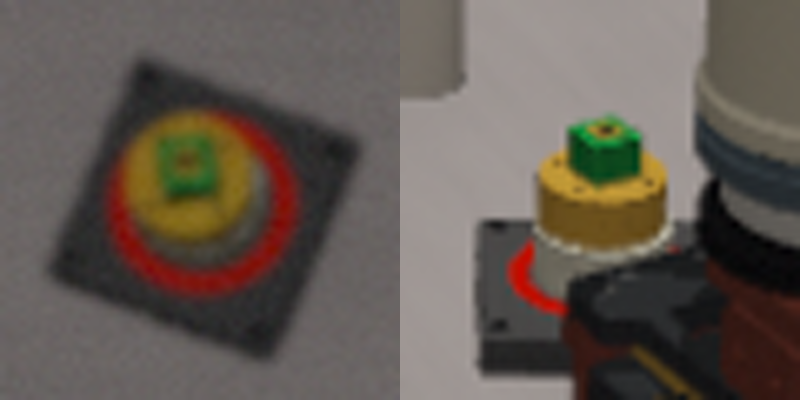

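The carrier sits upright in the middle of the brass chuck (top z 90, within 1 mm). Now the blue cover at (470.8, -365.8).

```bash
python3 -m creep '[-0.009,-0.025,0,0, -0.018,-0.049,0,0, -0.0231,-0.0627,0,0, -0.0231,-0.0627,-0.02,0, -0.0231,-0.0627,-0.042,0, -0.0231,-0.0627,-0.065,0, -0.0231,-0.0627,-0.084,0, -0.0231,-0.0627,-0.098,0, -0.0231,-0.0627,-0.106,0, -0.0231,-0.0627,-0.1086,0]' 1; python3 -m creep '[0,0,0,0,0,0,0,0]';  python3 -m creep '[0,0,0,0,0,0,0,0,0,0,0,0,0,0,0,0,0,0,0,0,0,0,0,0,0,0,0,0]' 0
```

```text
t: 20.7
ee_pos: [470.6, -364.8, 12.8]
orientation: [0.215, -3.133, -0.002]
ft_force: [-0.4, 0.4, -0.4]
width: 87.9
grasp_force: 0.0
t: 20.87
ee_pos: [471.4, -366.0, 14.7]
orientation: [-0.214, 3.133, -0.001]
ft_force: [0.1, 0.0, -0.0]
width: 88.2
grasp_force: 0.0
t: 21.45
ee_pos: [470.9, -365.9, 14.1]
orientation: [-0.214, 3.134, -0.0]
ft_force: [-0.3, 0.2, 2.5]
width: 49.5
grasp_force: 30.0
```

```bash
python3 -m creep '[0,0,0.012,0, 0,0,0.03,0, 0,0,0.055,0, 0,0,0.085,0, 0.003,0.01,0.11,0, 0.01,0.032,0.125,0, 0.02,0.064,0.13,0, 0.031,0.098,0.13,0, 0.042,0.134,0.13,0, 0.053,0.17,0.13,0]'; python3 -m creep '[0.011,0.036,0,0, 0.022,0.072,0,0, 0.033,0.108,0,0, 0.044,0.144,0,0, 0.055,0.18,0,0, 0.066,0.215,0,0, 0.077,0.25,0,0, 0.087,0.28,0,0, 0.0955,0.305,0,0, 0.102,0.325,0,0]';  python3 -m creep '[0.0045,0.0155,0,0, 0.007,0.0237,0,0, 0.0081,0.0277,0,0, 0.0081,0.0277,0,0, 0.0081,0.0277,-0.01,0, 0.0081,0.0277,-0.02,0, 0.0081,0.0277,-0.027,0, 0.0081,0.0277,-0.03,0, 0.0081,0.0277,-0.03,0, 0.0081,0.0277,-0.03,0]'
```

```text
t: 22.28
ee_pos: [524.1, -194.5, 145.1]
orientation: [-0.212, 3.133, -0.001]
ft_force: [0.3, 0.6, -0.4]
width: 49.3
grasp_force: 30.0
t: 23.12
ee_pos: [626.2, 131.6, 144.8]
orientation: [-0.216, 3.133, 0.0]
ft_force: [0.2, -0.4, -0.9]
width: 49.5
grasp_force: 30.0
t: 23.95
ee_pos: [633.7, 156.4, 113.5]
orientation: [0.213, -3.134, 0.0]
ft_force: [-0.0, 0.3, -0.7]
width: 49.2
grasp_force: 30.0
```

```bash
python3 - <<'E'
from h import *
im,d,k=grab("side"); save(cv2.resize(im[120:195,290:380],(720,600),interpolation=2),"cov_pre")
m=(hsvmask(im,"cov")); m[:, :300]=0;m[:,370:]=0;m[:120]=0;m[180:]=0
v,u=np.nonzero(m); W=world(d,k,u,v); print(len(u),u.min(),u.max(),v.min(),v.max(),"z",np.percentile(W[:,2],[2,98]))
for z in(90,70): print(proj(k,np.array([[632.4,155.2,z]])))
E
```

```text
197 329 344 135 154 z [104.02593245 142.9883137 ]
[[336.37119456 155.23745033]]
[[336.15495313 161.54809569]]
```

View pics/cov_pre.png

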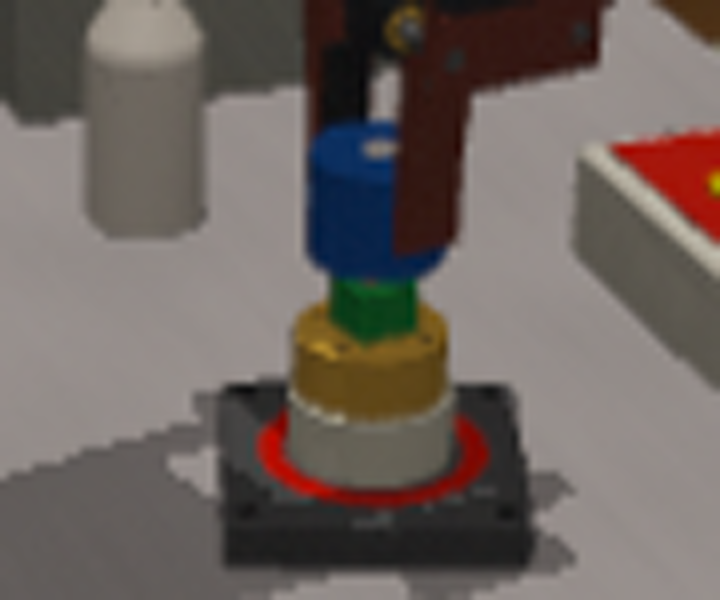

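The cover hangs upright over the carrier, axis at column ~336.5, matching the carrier. Lowering.

```bash
python3 -m creep '[0,0,-0.004,0, 0,0,-0.008,0, 0,0,-0.012,0, 0,0,-0.016,0, 0,0,-0.02,0, 0,0,-0.023,0, 0,0,-0.0255,0, 0,0,-0.027,0, 0,0,-0.028,0, 0,0,-0.028,0]'; python3 -m creep '[0,0,-0.0007,0, 0,0,-0.0013,0, 0,0,-0.0019,0, 0,0,-0.0019,0, 0,0,-0.0019,0]'
```

```text
t: 24.83
ee_pos: [633.8, 156.9, 85.7]
orientation: [0.214, -3.134, 0.0]
ft_force: [-0.5, -0.1, -0.1]
width: 49.4
grasp_force: 30.0
t: 25.25
ee_pos: [634.0, 156.9, 84.1]
orientation: [-0.214, 3.134, -0.0]
ft_force: [-0.0, 0.5, 0.3]
width: 49.3
grasp_force: 30.0
```

```bash
python3 -m creep '[0,0,-0.0004,0, 0,0,-0.0004,0, 0,0,-0.0004,0]'; python3 -m creep '[0,0,-0.0003,0, 0,0,-0.0003,0]'
```

```text
t: 25.5
ee_pos: [634.1, 156.9, 84.1]
orientation: [-0.214, 3.134, 0.0]
ft_force: [-1.3, 0.1, 4.9]
width: 49.3
grasp_force: 30.0
t: 25.67
ee_pos: [634.1, 156.9, 84.1]
orientation: [-0.214, 3.134, 0.0]
ft_force: [-2.7, -0.3, 7.3]
width: 49.2
grasp_force: 30.0
```

Seated. Releasing and backing off straight up, then aside.

```bash
python3 -m creep '[0,0,0,0,0,0,0,0,0,0,0,0,0,0,0,0,0,0,0,0,0,0,0,0]' 1; python3 -m creep '[0,0,0.006,0, 0,0,0.016,0, 0,0,0.035,0, 0,0,0.06,0, 0,0,0.09,0, -0.02,-0.02,0.1,0, -0.05,-0.05,0.1,0, -0.08,-0.08,0.1,0, -0.11,-0.11,0.1,0, -0.13,-0.13,0.1,0]'; python3 -m creep '[-0.03,-0.03,0,0,-0.05,-0.05,0,0,-0.05,-0.05,0,0,-0.05,-0.05,0,0]'
python3 - <<'E'
from m import *
meas([('cov',(633,157),110,35),('ins',(633,157),46,45),('steel',(466,-166),24,40),('spool',(630,-6),26,35)])
save(np.hstack([cv2.resize(cams.get_image(c)[0][a:a+60,b:b+60],(400,400),interpolation=2) for c,a,b in(("top",120,238),("side",130,306))]),"final")
E
```

```text
t: 26.17
ee_pos: [633.9, 156.9, 83.2]
orientation: [0.214, -3.134, 0.0]
ft_force: [-0.7, 1.0, 0.2]
width: 85.5
grasp_force: 0.0
t: 27.0
ee_pos: [501.5, 25.4, 184.3]
orientation: [-0.214, 3.134, -0.0]
ft_force: [0.3, -0.7, 0.0]
width: 87.8
grasp_force: 0.0
t: 27.33
ee_pos: [453.7, -23.9, 184.5]
orientation: [-0.21, 3.133, -0.0]
ft_force: [-0.3, 0.9, 0.3]
width: 87.9
grasp_force: 0.0
cov top 233 z 110.1 ray [632.7 156.9]
ins top 32 z 44.8 ray [615.5 147.9]
steel top 263 z 24.1 ray [ 466.4 -165.6]
spool top 51 z 26.4 ray [642.  -6.]
cov side 135 z 110.8 ray [631.2 155.1]
ins side 92 z 47.3 ray [627.6 142. ]
steel side 335 z 24.8 ray [ 465.2 -168.2]
spool side 119 z 26.9 ray [629.8  -7.1]
```

View pics/final.png

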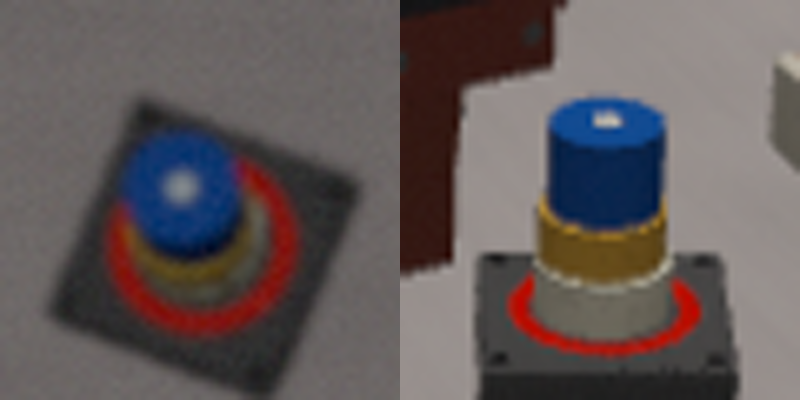

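The full stack stands level and centred. The cover top is at z 110, and the robot is clear.

```bash
python3 -c "
from workcell import ticket; print(ticket.close_job())"
```

```text
the job is handed in; nothing more can be done
None
```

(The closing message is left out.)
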